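# Clamp the probe stand from under the shelf

## Task

Slide the probe stand along the raised shelf until its base plate sits fully home in the corner, flush against both the rear rail and the side stop, with its front under the claw. Then turn the cross-handled knob under the shelf's front edge to bring the claw down, and nip the plate firmly but gently: about 25 N of clamping, which is about 25 degrees of turn after the claw's pad first touches. Let go, and leave the other things on the bench and shelf as they are.

Things in the scene. Friction and masses are not known exactly. Their poses are not given: they have to be found in the camera images.
- rack: fixed raised aluminium shelf on four legs. Origin on the bench, x from its front edge (robot side) to the rear, y left. Plate 10 mm thick, x -110..+110, y -140..+200 mm, top face at z = 130 mm. 14 mm high steel stops form the stand's corner: rear rail with its face at x = +75 mm, side stop (x -15..+75) with its face at y = -40 mm. Legs 22 mm square under the corners.
- home (a point): point on the shelf's top face (rack x = +15, y = 0 mm) where the middle of the stand's base plate lies when fully home; axes as the rack's. The plate then covers rack x = -45..+75, y = -40..+40 mm.
- stand: loose probe stand, about 0.45 kg: steel base plate 120 (x) by 80 (y) by 8 mm, origin mid underside. A round post, 22 mm diameter, stands at plate x = +30 mm, y = 0 (30 mm collar up to 20 mm height): grip there. A thin probe arm at 30 mm height with a probe runs from the post to x = +85 mm, over the rear edge (lowest at 16 mm, clears the rail). Starts on the shelf left (+y) of the claw, askew.
- post_top (a point): top centre of the stand's post, 93 mm above the plate's underside
- knob (a joint): knob angle, rad, 0 to 3.5; grows counter-clockwise seen from above, which lowers the claw 8 mm per rad. Free turning takes about 0.35 N m; after the pad touches the plate the clamping force grows about 64 N per rad and the turning moment about 0.5 N m per rad. Stays where it is left. The angle of first touch (about 0.7 to 1.7) differs every time: feel or see it.
- knob_axis (a point): centre of the grey metal cross-handled knob, on its upright axis, 102 mm above the bench at mid-height of its arms; rack x = -88, y = 0 mm, so 22 mm inside the shelf's front edge. It has four arms at right angles, 12 mm wide, 14 mm tall, reaching 68 mm from the axis: those pointing forward stick out past the edge and can be pushed sideways from above. Turns with the knob.
- knob_arm (a point): point on the centre line of one of the four knob arms, 58 mm from the axis, at mid-height; turns with the knob. At knob angle 0 it lies 0.45 rad clockwise (from above) of straight to the front (rack -x), thus to the front left.
- claw: steel claw bar 84 x 20 x 9 mm on the knob's bolt above the shelf, pointing rearwards; origin on the bolt's axis at the bar's underside; goes down with the knob. 63 mm behind the bolt a spindle, set at a height that varies, carries a sprung rubber pad 14 mm across, 13 to 21 mm above the shelf at knob angle 0. Bar and bolt head stay below 46 mm above the shelf.
- relay: bystander, to be left alone: clear relay box 30 x 40 x 28 mm standing on the shelf beyond the side stop
- flux: bystander, to be left alone: small jar 22 mm across and 42 mm tall on the shelf beyond the side stop
- spool: bystander, to be left alone: wire spool 52 mm across, 35 mm high, on the bench
- meter: bystander, to be left alone: hand multimeter 85 x 165 x 43 mm lying on the bench
- cup: bystander, to be left alone: grey cup 76 mm across, 85 mm tall, on the bench

How it is judged (in metres and radians):
On the way, in this order (a step that is already met when the one before it is completed fails the run):
1. the stand's base plate lies home in the corner, flush with rail and stop, not yet clamped (x of stand in the frame of home between -0.003 and 0.003 m and y of stand in the frame of home between -0.003 and 0.003 m and z of stand in the frame of home below 0.003 m and angle between the x axis of stand and the x axis of rack, either way round below 0.04 rad and angle between stand's own z axis and vertical below 0.04 rad and contact force between claw and stand below 1 N), for 0.1 s.
2. the claw presses on the base plate (contact force between claw and stand above 13 N), for 0.2 s.
At the end, for the whole second after the job is handed in: The stand's base plate lies flat on the shelf within 3 mm of home and within 0.04 rad of square in the corner, at rest, and the claw presses on it with 13 to 37 N with nothing held (x of stand in the frame of home between -0.003 and 0.003 m and y of stand in the frame of home between -0.003 and 0.003 m and z of stand in the frame of home below 0.003 m and angle between the x axis of stand and the x axis of rack, either way round below 0.04 rad and angle between stand's own z axis and vertical below 0.04 rad and contact force between claw and stand between 13 and 37 N and linear speed of stand below 0.01 m/s); the robot touches nothing.
It fails at once if the claw is overtightened: more than 45 N on the plate (contact force between claw and stand above 45 N).
It fails at once if the gripper pushes on the shelf or the knob with more than 30 N (contact force between the fingers and rack above 30 N).
It fails at once if a bystander is shoved more than 25 mm (distance of any of relay, flux, spool, meter, cup from where it was at the start of the episode above 0.025 m).
It also fails if it takes over 72 s, if anything falls off the work surface, if the arm or the gripper's body presses on something with over 40 N, if the wrist force passes 120 N, or if a joint passes its speed limit or range.

## Robot

A 7-joint arm with a two-finger parallel gripper is mounted at the origin on the work surface. World frame = base frame: x ahead of the robot, y to its left, z up, the work surface at z = 0. Lengths are in m, angles in degrees, forces in N, time in s.
With the tool pointing down it reaches from about 0.35 to 0.775 m from the base axis. Payload 3.1 kg.
Tool frame: the origin (TCP) lies on the centre line of the jaws, within the pads' length; the fingertips stand 17 mm ahead of it and the grasp point (between the pads) lies 2 mm behind it (robot.tip_reach is the distance from the TCP to the fingertips, in m); z points along the fingers, y is the line along which they close (so a half turn about z gives the same grasp; the last joint's range is limited). The gripper opens to 85 mm and grips with 20 to 120 N. Pads are 22 mm wide; open, the fingers measure 114 mm over their backs; the gripper's body (76 mm by 85 mm) begins 54 mm behind the grasp point. The pads swing forward as they close: fully open they stand 13 mm farther back than shut.
Start: joints at [-71.488, 17.813, 0.802, 86.603, -0.252, 75.585, -1.558], TCP at [0.196, 0.514, 0.248] pointing down, gripper open.
Joint ranges: [-154.91, 154.91], [-16.99, 109.72], [-72.82, 74.43], [7.12, 147.25], [-82.49, 262.49], [11.32, 116.49], [-174.64, 174.64]. Speed limits (degrees/s): [159.86, 159.86, 180, 180, 180, 180, 180].

## Interface

Orientations are given as [roll, pitch, yaw] about the fixed x, y, z axes, in that order (R = Rz(yaw) Ry(pitch) Rx(roll)).
In Python, from station import robot, fingers, vision, workorder, recognise gives the robot as it stands. Calls block until the motion is done:
- robot.move_to(position, orientation): joint-space move of the TCP to a pose.
- robot.line_to(position, orientation=None, velocity=0.15, f_stop=None): straight line of the TCP; orientation=None keeps the orientation; velocity is the mean speed in m/s. With f_stop (N) it stops when the force on the tool has changed by that much, and returns True; else False.
- robot.move_j(angles): joint-space move.
- fingers.gripper_to(opening, force=None): opening from 0.0 (shut) to 1.0 (fully open); force is the grip in N (None keeps the last); returns when the fingers have stopped.
- robot.pause(seconds).
- robot.inverse_kinematics(position, orientation): joint angles nearest the present ones, or None.
- vision.grab_frame(name): name is "side" or "top" or "wrist"; returns the picture (420x560x3 uint8, red, green, blue); there is no depth.
- vision.calibration(name): a dict with "mtx" (3x3 intrinsics, pixels), "extrinsics" (4x4, takes a point from world to camera coordinates); the wrist camera has in their place "T_tool_cam" (4x4, takes a point from camera to tool coordinates, whose origin is the TCP and whose axes are the flange's). Camera axes: x right, y up, looking along -z (the intrinsics and any distortion apply to the point x, -y, -z); pixel columns grow to the right and rows downward; lengths in m; the calibration is good to about 2 mm. A picture is of the moment at which its call begins: read the wrist's pose just before it. calibration takes no time and is no camera call.
A pose or a line that the arm cannot do raises robot.PlanningError and nothing moves.
- workorder.close_job(): hands the job in; it is judged then, once.
Trained networks look in the newest picture that a camera, given by its name, has taken for a name from the list of things; names that differ only in an ending like _2 or _b are one class to them, and where a whole thing is asked for, a point or a joint stands for the part that bears it (a point fixed in the world has none). Each returns a list of dicts, best first, with "p" (0 to 1); they miss things now and then, are a little off and sometimes report something else, mostly with a low value. They report only what shows in the picture. A call takes as long as a camera call.
- recognise(label, camera): "rect" ([centre column, centre row, width, height] in pixels, round what is visible of it).
Readings, each from a call of its own:
- robot.current_time_s(): time.
- robot.current_joint_positions(): joint angles.
- robot.current_dq(): joint speeds.
- robot.current_joint_torque(): joint torques, N m.
- robot.current_tool_pos(): TCP position.
- robot.current_eef_rot(): TCP orientation.
- robot.current_contact_force(): force on the tool from outside, world axes, zero at the start.
- robot.current_torque(): the same for the moment, N m.
- robot.current_finger_gap(): opening from 0.0 (shut) to 1.0 (fully open).
- robot.current_gripper_force(): force on a finger pad.
Only numpy, scipy, OpenCV 4.12 (cv2) and the standard library are available. Lean on these libraries where they do the work, as an engineer would, in place of code of your own. Each camera call takes 0.05 s, during which the arm holds its last target. There are 200 camera calls.

## Working session

There is one attempt and no reset: what is moved stays moved. The work goes in short steps, each a Python script; the robot and the scene stay as the last script left them, time stands still between calls to the robot, and variables do not carry over. Pictures are saved under pics/ and viewed, at most 10 in all, crops included, and the job is handed in when it is done.

```bash
ls; mkdir -p pics; python3 - <<'E'
from station import robot, fingers, vision, workorder, recognise
import cv2,numpy as np
print(robot.current_time_s())
for c in ["side","top"]:
    im=vision.grab_frame(c); cv2.imwrite(f"pics/{c}0.png",im[:,:,::-1])
    k=vision.calibration(c); print(c,k)
    for n in ["rack","stand","post_top","knob","knob_arm","claw","relay","flux","spool","meter","cup"]:
        try: print(n,[(round(d["p"],2),np.round(d["rect"]).tolist()) for d in recognise(n,c)[:3]])
        except Exception as e: print(n,e)
print(vision.calibration("wrist"), robot.current_eef_rot(),robot.current_time_s())
E
```

```text
pics
0.0
side {'mtx': array([[541.97671862,   0.        , 280.62796513],
       [  0.        , 541.97671862, 212.42119147],
       [  0.        ,   0.        ,   1.        ]]), 'extrinsics': array([[-0.97988821, -0.19951116, -0.00379317,  0.49713671],
       [ 0.15296317, -0.76320597,  0.62778891, -0.20463226],
       [-0.12814586,  0.61458273,  0.7783744 , -1.24198573],
       [ 0.        ,  0.        ,  0.        ,  1.        ]])}
rack [(0.74, [240.0, 230.0, 123.0, 149.0]), (0.67, [294.0, 400.0, 26.0, 34.0]), (0.38, [357.0, 172.0, 50.0, 52.0])]
stand [(0.65, [228.0, 223.0, 65.0, 46.0])]
post_top [(0.57, [227.0, 225.0, 68.0, 45.0])]
knob [(0.58, [291.0, 205.0, 20.0, 32.0])]
knob_arm [(0.45, [292.0, 202.0, 16.0, 32.0])]
claw [(0.77, [261.0, 194.0, 32.0, 15.0])]
relay [(0.62, [227.0, 168.0, 14.0, 20.0])]
flux [(0.22, [228.0, 225.0, 64.0, 38.0])]
spool [(0.61, [294.0, 202.0, 18.0, 34.0])]
meter [(0.74, [359.0, 171.0, 50.0, 56.0]), (0.49, [228.0, 223.0, 67.0, 46.0])]
cup [(0.86, [301.0, 128.0, 31.0, 38.0])]
top {'mtx': array([[416.97812753,   0.        , 275.34102154],
       [  0.     
[... 659 characters left out ...]

spool [(0.67, [157.0, 240.0, 16.0, 16.0]), (0.51, [279.0, 170.0, 124.0, 98.0])]
meter []
cup [(0.93, [408.0, 198.0, 33.0, 23.0])]
{'mtx': array([[312.05191001,   0.        , 285.72584601],
       [  0.        , 312.05191001, 212.62230457],
       [  0.        ,   0.        ,   1.        ]]), 'T_tool_cam': array([[ 1.22917583e-03,  9.44519058e-01,  3.28454316e-01,
         8.41197016e-02],
       [ 9.99999242e-01, -1.13950183e-03, -4.65494579e-04,
         5.63827119e-04],
       [-6.53942069e-05,  3.28454639e-01, -9.44519743e-01,
        -1.26171351e-01],
       [ 0.00000000e+00,  0.00000000e+00,  0.00000000e+00,
         1.00000000e+00]])} [1.79995536e+02 3.02638234e-03 1.59104149e+02] 1.2
```

```bash
python3 - <<'E'
import cv2,numpy as np
t=cv2.imread("pics/top0.png")[105:245,190:360]
s=cv2.imread("pics/side0.png")[130:330,150:400]
t=cv2.resize(t,None,fx=4,fy=4,interpolation=cv2.INTER_CUBIC); s=cv2.resize(s,None,fx=3,fy=3,interpolation=cv2.INTER_CUBIC)
cv2.imwrite("pics/t1.png",t);cv2.imwrite("pics/s1.png",s)
E
```

```text
(no output)
```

View pics/t1.png

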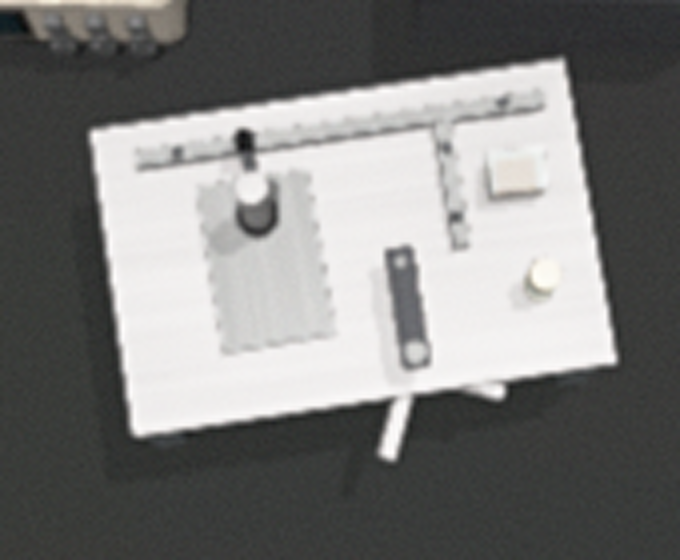

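View pics/s1.png

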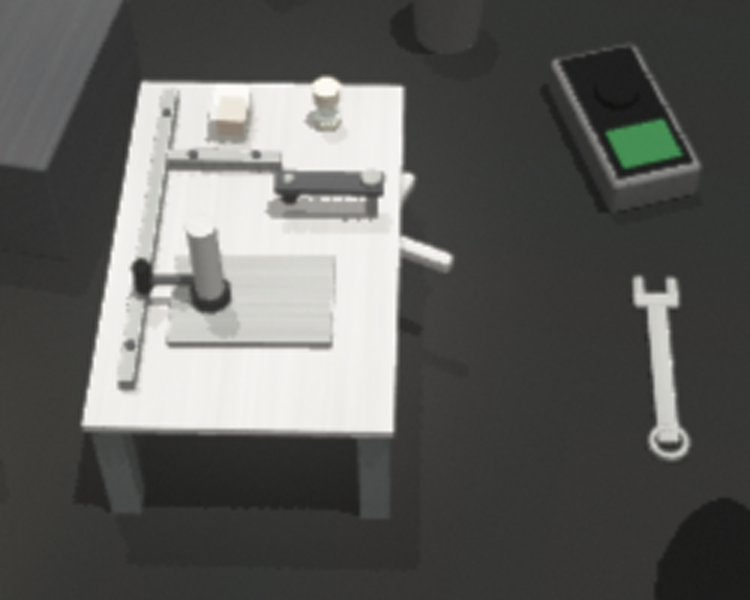

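```bash
cat > h.py <<'E'
from station import robot, fingers, vision, workorder, recognise
import cv2, numpy as np
from scipy.optimize import least_squares
def cam(n):
    k=vision.calibration(n); return k["mtx"],k["extrinsics"]
def proj(P,n):
    K,E=cam(n); p=np.atleast_2d(P)@E[:3,:3].T+E[:3,3]
    q=np.c_[p[:,0]/-p[:,2],p[:,1]/p[:,2]]
    return q*[K[0,0],K[1,1]]+K[:2,2]
def back(px,n,z):
    K,E=cam(n); px=np.atleast_2d(px).astype(float)
    d=np.c_[(px[:,0]-K[0,2])/K[0,0],-(px[:,1]-K[1,2])/K[1,1],-np.ones(len(px))]@E[:3,:3]
    c=-E[:3,:3].T@E[:3,3]; return c+d*((z-c[2])/d[:,2])[:,None]
def tr(pose,P):
    x,y,a=pose; P=np.atleast_2d(P).astype(float); c,s=np.cos(a),np.sin(a)
    return np.c_[x+c*P[:,0]-s*P[:,1],y+s*P[:,0]+c*P[:,1],P[:,2]]
def fit(P,obs,x0):
    return least_squares(lambda p:np.concatenate([(proj(tr(p,P),n)-o).ravel() for n,o in obs.items()]),x0)
E
python3 - <<'E'
from h import *
T=lambda a:(np.array(a,float)+.5)/4-.5+[190,105]
S=lambda a:(np.array(a,float)+.5)/3-.5+[150,130]
R=np.array([[.11,.2,.13],[.11,-.14,.13],[-.11,-.14,.13],[-.11,.2,.13]])
to=T([[92,130],[565,58],[616,362],[132,436]]); so=S([[83,428],[142,82],[403,87],[393,432]])
for o in ({"top":to},{"side":so},{"top":to,"side":so}):
    f=fit(R,o,[.5,0,0]); print(f.x,np.degrees(f.x[2]),np.abs(f.fun).max())
pose=f.x
inv=lambda w:(np.c_[w[:,0]-pose[0],w[:,1]-pose[1]]@np.array([[np.cos(pose[2]),-np.sin(pose[2])],[np.sin(pose[2]),np.cos(pose[2])]]))
Q=np.array([[.06,.04,.138],[.06,-.04,.138],[-.06,-.04,.138],[-.06,.04,.138]])
to=T([[200,185],[307,170],[335,332],[225,352]])
so=S([[167,343],[178,255],[335,256],[332,343]])
for o in ({"top":to},{"side":so},{"top":to,"side":so}):
    f=fit(Q,o,[.6,.1,0]);print("stand",f.x,np.degrees(f.x[2]),np.abs(f.fun).max(),inv(f.x[None,:2]))
print("post pred",tr(f.x,[[.03,0,.223]]),"seen",back(T([[250,190]]),"top",.223),back(S([[203,228]]),"side",.223))
print("knob",tr(pose,[[-.088,0,.102]]),"bolt head",inv(back(T([[416,350]]),"top",.17)),"armtip",inv(back(T([[388,460],[500,393]]),"top",.109)))
print("home",tr(pose,[[.015,0,.13]]))
E
```

```text
[ 0.62651802 -0.07404303  0.17382764] 9.95959031178179 0.40556662408818056
[ 0.62750378 -0.07208697  0.17643558] 10.109013912101426 0.5443013804862176
[ 0.62715844 -0.07303026  0.17513689] 10.034604855419568 0.7923510460052796
stand [0.6080505  0.01428834 0.18494855] 10.596771255787882 0.7990481969914072 [[-0.00360099  0.08931229]]
stand [0.60912079 0.0160222  0.19221305] 11.012996386937418 0.335336972536993 [[-0.00224497  0.09083313]]
stand [0.60876839 0.01521945 0.18899883] 10.828835394283765 1.2001930535599001 [[-0.00273184  0.09010406]]
post pred [[0.63823418 0.02085572 0.223     ]] seen [[0.63562088 0.02190062 0.223     ]] [[0.63678144 0.02440152 0.223     ]]
knob [[ 0.54050461 -0.08836364  0.102     ]] bolt head [[-0.08711635 -0.00125751]] armtip [[-0.15254725  0.02646492]
 [-0.11761598 -0.05915838]]
home [[ 0.64192899 -0.07041662  0.13      ]]
```

```bash
cat >> h.py <<'E'
from scipy.spatial.transform import Rotation as Ro
POSE=np.array([.62716,-.07303,.17514]); YAW=np.degrees(POSE[2])
def W(x,y,z): return tr(POSE,[[x,y,z]])[0]
def rackxy(w):
    c,s=np.cos(POSE[2]),np.sin(POSE[2]); d=np.array(w[:2])-POSE[:2]; return np.array([c*d[0]+s*d[1],-s*d[0]+c*d[1]])
KN=np.array([-.088,0.])
def knobpose(phi,r=.060,off=.0225,ztip=.098,tilt=12,flip=False):
    "tool pose riding on arm at phi (rad, ccw from straight front); off = tcp distance on its cw side"
    a=np.array([-np.cos(phi),-np.sin(phi)]); t=np.array([np.sin(phi),-np.cos(phi)])
    yaw=phi+POSE[2]; c,s=np.cos(POSE[2]),np.sin(POSE[2]); rot=np.array([[c,-s],[s,c]])
    A=np.r_[rot@a,0]; Tn=np.r_[rot@t,0]
    z=-np.cos(np.radians(tilt))*np.array([0,0,1])-np.sin(np.radians(tilt))*A   # fingers lean in, body outward
    y=Tn if flip else -Tn; x=np.cross(y,z)
    tip=np.r_[W(*(KN+a*r-t*off),ztip)]
    p=tip-z*robot.tip_reach
    return p,Ro.from_matrix(np.c_[x,y,z]).as_euler("xyz",degrees=True)
E
python3 - <<'E'
from h import *
print(robot.tip_reach)
G=W(.045,0,.176)
for yaw in (YAW,YAW+180-360):
    for p in ([.637,.0225,.30],[.637,.0225,.176],G): 
        j=robot.inverse_kinematics(p,[180,0,yaw]); print(yaw,None if j is None else np.round(j))
for fl in (0,1):
    for ph in (-.6,-.45,0,.5,1.1):
        p,o=knobpose(ph,flip=fl); j=robot.inverse_kinematics(p,o); print(fl,ph,np.round(p,3),np.round(o),None if j is None else np.round(j))
E
```

```text
0.017
10.034782823921237 [-29.  32.  44.  66. -22.  89. -69.]
10.034782823921237 [-30.  36.  44.  79. -25.  75. -65.]
10.034782823921237 [-24.  44.  53.  72. -34.  80. -53.]
-169.96521717607877 [-20.  29.  29.  66. -13.  88. 106.]
-169.96521717607877 [-19.  32.  25.  79. -14.  72. 106.]
-169.96521717607877 [-15.  38.  33.  72. -20.  76. 118.]
0 -0.6 [ 0.492 -0.042  0.115] [180.  12. 156.] [-35.  14.  40. 117.  -7.  41.  74.]
0 -0.45 [ 0.485 -0.049  0.115] [-180.   12.  164.] [-36.  13.  43. 119. -10.  40.  87.]
0 0 [ 0.474 -0.077  0.115] [-180.   12. -170.] [-32.  13.  48. 119. -22.  43. 130.]
0 0.5 [ 0.477 -0.111  0.115] [-180.   12. -141.] [ 60.  22. -51. 112.  10.  47. 134.]
0 1.1 [ 0.5   -0.143  0.115] [-180.   12. -107.] [ -23.   35.   65.  104.  -46.   72. -139.]
1 -0.6 [ 0.492 -0.042  0.115] [180. -12. -24.] [-54.  21.  65. 118. -23.  43. -91.]
1 -0.45 [ 0.485 -0.049  0.115] [180. -12. -16.] [-37.  13.  45. 119. -11.  40. -92.]
1 0 [ 0.474 -0.077  0.115] [180. -12.  10.] [-33.  14.  51. 119. -23.  43. -49.]
1 0.5 [ 0.477 -0.111  0.115] [180. -12.  39.] [-29.  22.  59. 115. -37.  54.  -2.]
1 1.1 [ 0.5   -0.143  0.115] [-180.  -12.   73.] [-24.  37.  67. 104. -47.  73.  42.]
```

```bash
python3 - <<'E'
from h import *
O=[180,0,YAW-180]
robot.move_to([.637,.0225,.29],O)
im=vision.grab_frame("wrist"); cv2.imwrite("pics/w1.png",im[:,:,::-1])
robot.line_to([.637,.0225,.177],velocity=.12,f_stop=8)
print(robot.current_tool_pos(),robot.current_contact_force())
fingers.gripper_to(0.0,force=25)
print(robot.current_finger_gap(),robot.current_gripper_force(),robot.current_contact_force(),robot.current_time_s())
E
```

```text
[0.63769827 0.0223884  0.1780399 ] [0.61035452 0.59797087 0.43448321]
0.24879651182278337 23.982899487018585 [ 1.50341333 -1.14787128  1.02881065] 5.3
```

View pics/w1.png

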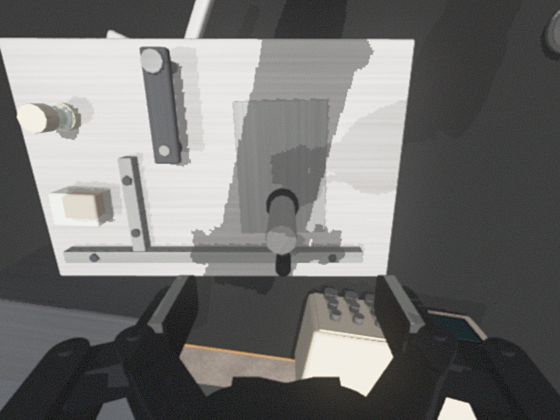

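```bash
python3 - <<'E'
from h import *
z=robot.current_tool_pos()[2]
def st(m): print(m,np.round(rackxy(robot.current_tool_pos())*1000,1),np.round(robot.current_contact_force(),1),round(robot.current_time_s(),1))
st("start")
p=rackxy(robot.current_tool_pos())
print(robot.line_to(W(.038,p[1],z),velocity=.06,f_stop=15)); st("x")
print(robot.line_to(W(.038,.008,z),velocity=.06,f_stop=15)); st("y")
print(robot.line_to(W(.038,-.012,z),velocity=.015,f_stop=7)); st("y stop")
p=rackxy(robot.current_tool_pos())
print(robot.line_to(W(.060,p[1],z),velocity=.015,f_stop=8)); st("x rail")
im=vision.grab_frame("wrist"); cv2.imwrite("pics/w2.png",im[:,:,::-1])
E
```

```text
start [26.5 91.9] [ 1.5 -1.1  1. ] 5.3
False
x [38.7 91.9] [ 0.4 -0.1  0.3] 5.6
False
y [37.9  7.7] [0.6 1.  1.3] 7.2
True
y stop [38.6  0.1] [-0.8  0.7  3.4] 8.0
True
x rail [43.9  1.1] [-0.7  0.8  2.7] 8.7
```

View pics/w2.png

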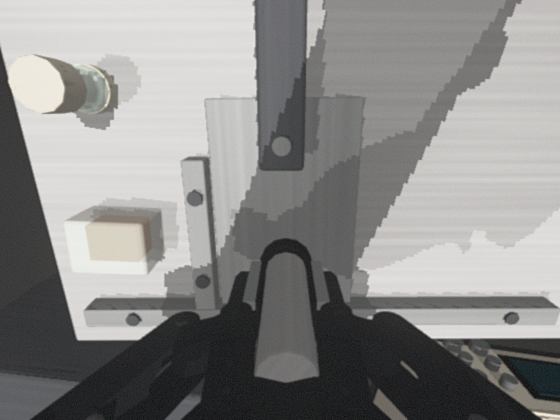

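```bash
python3 - <<'E'
from h import *
z=robot.current_tool_pos()[2]
def st(m): print(m,np.round(rackxy(robot.current_tool_pos())*1000,1),np.round(robot.current_contact_force(),1),round(robot.current_time_s(),1))
p=rackxy(robot.current_tool_pos())
print(robot.line_to(W(p[0],-.015,z),velocity=.015,f_stop=10)); st("y stop")
p=rackxy(robot.current_tool_pos())
print(robot.line_to(W(.063,p[1],z),velocity=.015,f_stop=10)); st("x rail")
p=rackxy(robot.current_tool_pos())
print(robot.line_to(W(p[0],-.015,z),velocity=.015,f_stop=10)); st("y stop")
fingers.gripper_to(0.5); st("open")
p=robot.current_tool_pos()
robot.line_to([p[0],p[1],.265],velocity=.15)
q=rackxy(p); robot.line_to(W(q[0]-.05,q[1],.265),velocity=.15)
im=vision.grab_frame("wrist"); cv2.imwrite("pics/w3.png",im[:,:,::-1]); st("up")
print(robot.current_tool_pos(),robot.current_eef_rot())
E
```

```text
True
y stop [43.9 -0.9] [-0.4  0.3  2.9] 9.3
True
x rail [44.2 -0.9] [-1.1 -0.6  3.3] 9.8
True
y stop [44.2 -1.5] [-1.9  0.7  3.7] 10.4
open [43.5 -1.4] [ 0.3 -0.6  0. ] 10.7
up [-5.8 -0.7] [-0.9  0.4  0.1] 12.0
[ 0.62158156 -0.07472983  0.26427277] [ 178.34359192   -1.00643359 -169.56891931]
```

View pics/w3.png

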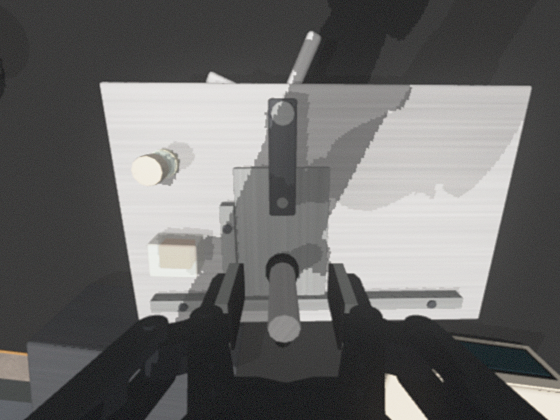

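```bash
python3 - <<'E'
from h import *
fingers.gripper_to(0.0)
p,o=knobpose(-.45,r=.062,off=.029,ztip=.25,flip=1)
robot.move_to(p,o)
ims=[vision.grab_frame(c) for c in ("top","side")]
t=cv2.resize(ims[0][105:245,220:360],None,fx=4,fy=4,interpolation=cv2.INTER_CUBIC)
s=cv2.resize(ims[1][140:290,170:310],None,fx=4,fy=4,interpolation=cv2.INTER_CUBIC)[:560]
cv2.imwrite("pics/ts2.png",np.hstack([t[:,:400],s[:,:400]])[:,:,::-1])
cv2.imwrite("pics/top2.png",ims[0][:,:,::-1]);cv2.imwrite("pics/side2.png",ims[1][:,:,::-1])
print(p,o,robot.current_tool_pos(),robot.current_eef_rot(),robot.current_contact_force(),robot.current_time_s(),robot.current_finger_gap())
Q=tr([0,0,0],[[.075,.04,.138],[-.045,-.04,.138],[-.045,.04,.138],[.075,-.04,.138]])
for n,off in (("top",[220,105]),("side",[170,140])):
    print(n,((proj(tr(POSE,Q),n)-off)*4+1.5).round(1).tolist(), "post",((proj(W(.045,0,.223),n)-off)*4+1.5).round().tolist())
E
```

```text
[ 0.48530262 -0.04266535  0.26662851] [180.         -12.         -15.74831796] [ 0.48539925 -0.04269829  0.26671104] [179.99422494 -12.00968157 -15.74582871] [ 0.1085158  -0.40504217  0.55389841] 15.775 0.003046920601080362
top [[199.8, 139.9], [339.7, 289.3], [225.8, 306.6], [312.4, 123.0]] post [[266.0, 139.0]]
side [[129.4, 284.4], [347.2, 183.1], [339.6, 288.1], [145.2, 179.7]] post [[174.0, 132.0]]
```

View pics/ts2.png

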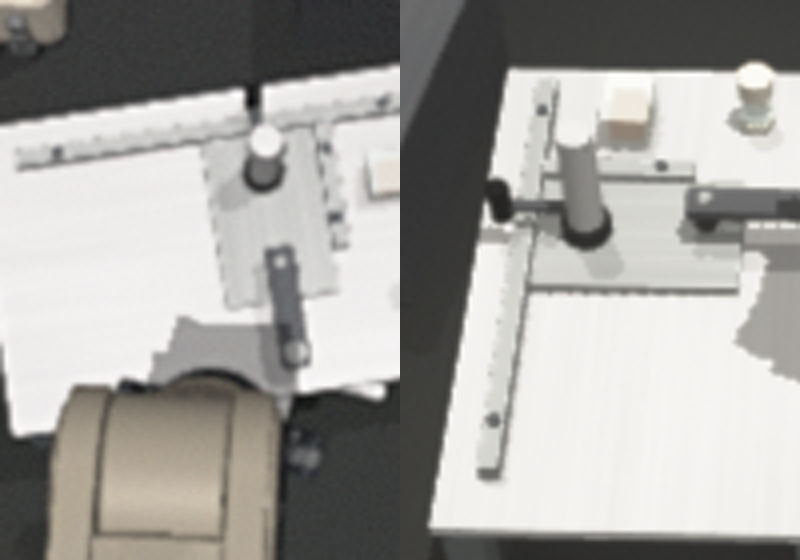

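```bash
cat >> h.py <<'E'
def tang(n=8):
    F=[];M=[]
    for _ in range(n): F.append(robot.current_contact_force()); robot.pause(.01)
    return np.mean(F,0)
def step(phi,v=.03,fs=16,**k):
    p,o=knobpose(phi,flip=1,**k); s=robot.line_to(p,o,velocity=v,f_stop=fs)
    f=tang(); a=phi+POSE[2]; t=np.array([np.sin(a),-np.cos(a)]); r=np.array([-np.cos(a),-np.sin(a)])
    q=np.array(robot.current_tool_pos()); err=(q-p)*1000
    print(f"{phi:.3f}",s,"ft %.2f fr %.2f fz %.2f"%(-f[:2]@t,f[:2]@r,f[2]),"err t %.1f r %.1f z %.1f"%(err[:2]@t,err[:2]@r,err[2]),"t=%.1f"%robot.current_time_s(),flush=True)
    return s,-f[:2]@t
E
python3 - <<'E'
from h import *
p,o=knobpose(-.45,r=.062,off=.029,ztip=.098,flip=1)
print("down",robot.line_to(p,o,velocity=.1,f_stop=6),robot.current_tool_pos()[2],tang(),robot.current_time_s())
if abs(robot.current_tool_pos()[2]-p[2])<.004:
    for ph in np.arange(-.45,.16,.1):
        s,f=step(ph,r=.062,off=.0205)
        if s: break
E
```

```text
down False 0.11520096258748212 [-0.09691156 -0.19622711  0.05370949] 17.5083
-0.450 False ft 0.05 fr -0.12 fz 0.26 err t 0.0 r -0.0 z 0.0 t=18.0
-0.350 False ft 2.58 fr -0.98 fz -0.89 err t -0.9 r -0.2 z 0.0 t=18.4
-0.250 False ft 4.10 fr -0.98 fz -0.50 err t -0.8 r -0.1 z -0.0 t=18.9
-0.150 False ft 3.18 fr -1.11 fz -0.08 err t -0.1 r 0.0 z -0.1 t=19.3
-0.050 False ft 2.90 fr -0.88 fz 0.15 err t -0.0 r 0.2 z -0.1 t=19.8
0.050 False ft 2.83 fr -0.97 fz 0.46 err t -0.1 r 0.2 z -0.1 t=20.2
0.150 False ft 3.49 fr -0.93 fz 0.87 err t -0.2 r 0.3 z -0.2 t=20.7
```

```bash
python3 - <<'E'
import re
s=open("h.py").read()
s=s.replace("    f=tang(); a=phi","    f0=np.array(robot.current_contact_force()); m0=np.array(robot.current_torque()); f=tang(); a=phi").replace('"err t','"f0 %.2f mz %.2f"%(-f0[:2]@t,m0[2]),"err t')
open("h.py","w").write(s)
E
python3 - <<'E'
from h import *
for ph in np.arange(.20,.52,.05):
    s,f=step(ph,r=.062,off=.0205,v=.02)
    if s or f>8: break
E
```

```text
0.200 False ft 4.25 fr -0.27 fz 1.32 f0 3.62 mz 0.22 err t -0.5 r 0.2 z -0.2 t=21.1
0.250 False ft 4.03 fr 0.02 fz 0.76 f0 4.31 mz 0.10 err t -0.2 r 0.3 z -0.2 t=21.4
0.300 False ft 3.90 fr 0.07 fz 0.52 f0 4.23 mz 0.14 err t -0.1 r 0.3 z -0.2 t=21.8
0.350 False ft 3.97 fr 0.51 fz 0.62 f0 3.68 mz 0.20 err t -0.1 r 0.3 z -0.2 t=22.2
0.400 False ft 4.30 fr 1.12 fz 0.54 f0 4.91 mz 0.14 err t -0.1 r 0.4 z -0.2 t=22.6
0.450 False ft 3.97 fr 1.35 fz 0.45 f0 3.23 mz 0.15 err t -0.0 r 0.4 z -0.2 t=23.0
0.500 False ft 4.61 fr 1.93 fz -0.03 f0 4.77 mz 0.24 err t -0.1 r 0.3 z -0.2 t=23.4
```

```bash
sed -i 's/def tang(n=8)/def tang(n=20)/' h.py; python3 - <<'E'
from h import *
for ph in np.arange(.55,1.01,.05):
    s,f=step(ph,r=.062,off=.0205,v=.02)
    if s or f>6: break
E
```

```text
0.550 False ft 4.43 fr 2.20 fz 0.21 f0 4.63 mz 0.17 err t -0.0 r 0.3 z -0.1 t=23.9
0.600 False ft 4.51 fr 2.25 fz 0.35 f0 4.45 mz 0.16 err t -0.0 r 0.4 z -0.1 t=24.4
0.650 False ft 4.53 fr 2.30 fz 0.46 f0 4.61 mz 0.23 err t -0.0 r 0.5 z -0.1 t=24.9
0.700 False ft 5.03 fr 2.27 fz 0.51 f0 5.11 mz 0.22 err t -0.2 r 0.5 z -0.2 t=25.4
0.750 False ft 5.38 fr 2.12 fz 0.88 f0 5.39 mz 0.18 err t -0.3 r 0.6 z -0.2 t=25.9
0.800 False ft 5.75 fr 1.84 fz 0.72 f0 5.94 mz 0.22 err t -0.4 r 0.7 z -0.2 t=26.4
0.850 False ft 5.98 fr 1.83 fz 1.02 f0 6.66 mz 0.27 err t -0.5 r 0.7 z -0.2 t=26.8
0.900 False ft 6.20 fr 1.41 fz 1.43 f0 7.24 mz 0.24 err t -0.6 r 0.8 z -0.2 t=27.3
```

```bash
python3 - <<'E'
from h import *
for ph in (.95,1.0,1.04,1.08):
    s,f=step(ph,r=.062,off=.0205,v=.02)
    if s or f>10: break
print("touch clamp force est 64*(phi-.64)")
E
```

```text
0.950 False ft 6.47 fr 1.31 fz 1.38 f0 6.26 mz 0.25 err t -0.8 r 0.9 z -0.2 t=27.8
1.000 False ft 6.82 fr 1.38 fz 1.69 f0 6.64 mz 0.29 err t -0.9 r 1.0 z -0.3 t=28.3
1.040 False ft 7.14 fr 1.29 fz 1.71 f0 7.16 mz 0.30 err t -1.1 r 1.0 z -0.3 t=28.8
1.080 False ft 7.19 fr 1.15 fz 2.06 f0 7.05 mz 0.31 err t -1.2 r 1.1 z -0.3 t=29.2
touch clamp force est 64*(phi-.64)
```

```bash
python3 - <<'E'
from h import *
p,o=knobpose(1.06,r=.066,off=.032,flip=1); robot.line_to(p,o,velocity=.05)
p,o=knobpose(1.06,r=.07,off=.034,ztip=.25,flip=1); robot.line_to(p,o,velocity=.12)
q=robot.current_tool_pos(); robot.line_to([q[0]-.08,q[1],q[2]+.03],velocity=.15)
ims=[vision.grab_frame(c) for c in ("top","side")]
t=cv2.resize(ims[0][105:245,240:340],None,fx=4,fy=4,interpolation=cv2.INTER_CUBIC)
s=cv2.resize(ims[1][160:300,190:290],None,fx=4,fy=4,interpolation=cv2.INTER_CUBIC)
cv2.imwrite("pics/ts3.png",np.hstack([t,s])[:,:,::-1])
print(tang(),robot.current_time_s())
for n,off in (("top",[240,105]),("side",[190,160])):
    print(n,((proj([W(-.045,.04,.138),W(.045,0,.223)],n)-off)*4+1.5).round().tolist())
E
```

```text
[ 0.07036854  0.20035181 -0.13396077] 32.0333
top [[146.0, 307.0], [186.0, 139.0]]
side [[260.0, 208.0], [94.0, 52.0]]
```

View pics/ts3.png

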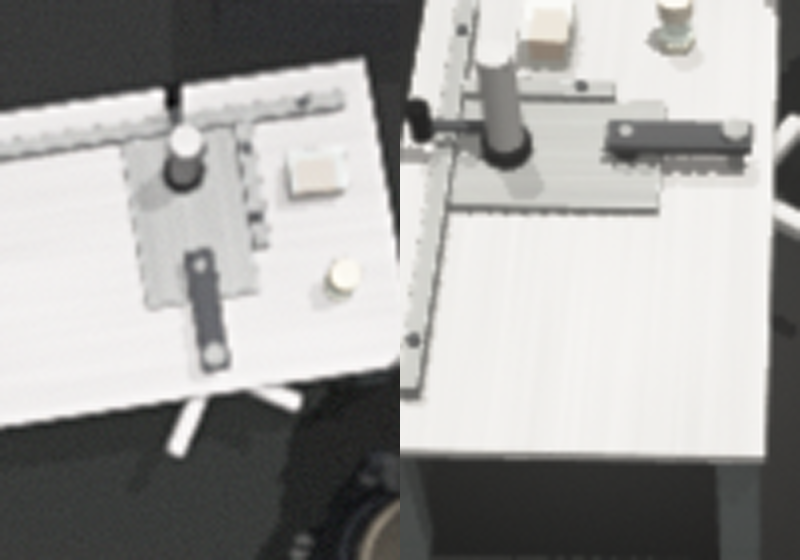

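The plate's front-left corner shows at (146, 307) in the top view and (260, 209) in the side view. Both match the predicted home position. The claw is down on the plate, and the relay and jar have not moved.

```bash
python3 -c "
from station import workorder
print(workorder.close_job())"
```

```text
the job is handed in; nothing more can be done
None
```

I handed the job in with the stand home in the corner, flush against the rear rail and side stop in the camera views; the claw is nipped at about 20–27 N, estimated from the feel of the knob. The robot is clear of everything at about 32 s on the clock, and the close-out call did not report a verdict.

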